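# Load a glass strip into the scoring jig

### The arm

A 6-joint arm with a two-finger parallel gripper is mounted at the origin on the work surface; the furniture and walls round the work are solid. World frame = base frame: x ahead of the robot, y to its left, z up, the work surface at z = 0. Lengths are in mm, angles in rad, forces in N, time in s.
With the tool pointing down it reaches from about 300 to 775 mm from the base axis. Payload 14.6 kg.
Tool frame: the origin (TCP) lies midway between the tips of the shut fingers; the grasp point (between the pads) lies 19 mm behind it (grip_depth is the distance from the TCP to the grasp point, in mm); z points along the fingers, y is the direction in which the jaws open and shut (so a half turn about z gives the same grasp; the last joint's range is limited). The gripper opens to 94 mm and grips with 3 to 60 N. Pads are 16 mm wide; open, the fingers measure 119 mm over their backs; the gripper's body (75 mm by 177 mm) begins 78 mm behind the grasp point.
Start: joints at [1.233, 0.3, 1.521, -0, 1.321, -0.067], TCP at [147.124, 529.947, 205.446] pointing down, gripper open.
Joint ranges: [-3.03, 3.03], [-0.79, 2.21], [0.23, 2.52], [-1.04, 4.18], [0, 3.07], [-2.55, 2.55]. Speed limits (rad/s): [2.22, 2.22, 2.57, 3.14, 3.14, 3.14].

### API

Orientations are given as [roll, pitch, yaw] about the fixed x, y, z axes, in that order (R = Rz(yaw) Ry(pitch) Rx(roll)).
In Python, from cell import read_state, camera, camera_info, sign_off, grip_depth gives the robot as it stands.
- The arm moves only by the tool drive_tool, never from a script. Its argument "motion" is one flat list of numbers, 4 for each row, row after row: the shift along the tool's x, y, z in mm, then the turn about the tool's z in rad. A call has 1 to 8 rows; each row shifts and turns the pose as measured when the row begins, along the tool's axes as they then stand; what a row does not reach is not made up. A row lasts 1/12 s, in which the tool goes at most 41.7 mm and 7.16 degrees, less where a joint would pass 70% of its speed; a pose out of reach is approached as far as the arm can. A call is refused whole if a number of a shift passes 41.7 or a number of a turn 0.125, either way. A call with a gripper value outside its range is refused whole. "jaw" is the closure, from 0 (fully open) to 1 (shut), set as the call begins (left out, the last holds). The fingers move at their own pace and stop on an object; "grip_force" is the grip in N (left out, the last holds). Time passes only in rows, so rows that do not move let the fingers close. It gives the time, the measured TCP pose, the force and the opening at its end, in the units of the state.
- read_state(): the state, without advancing time (a new reading comes with each control period).
- camera(name): name is "scene" or "top"; returns the picture (400x640x3 uint8, red, green, blue); there is no depth.
- camera_info(name): a dict with "fovy" (degrees; the focal length in pixels is half the picture's height over the tangent of half this angle, whatever the lens; pixels are square), "cx", "cy" (the principal point, pixels), "camera_from_world" (4x4, takes a point from world to camera coordinates). Camera axes: x right, y up, looking along -z (the intrinsics and any distortion apply to the point x, -y, -z); pixel columns grow to the right and rows downward; lengths in mm; the calibration is good to about 2 mm. A picture is of the moment at which its call begins. camera_info takes no time and is no camera call.
- sign_off(): hands the job in, once; it reports no verdict.
The state is a dict: "clock": time; "joints": joint angles; "qd": joint speeds; "effort": joint torques, N m; "eef_pos": TCP position; "eef_rot": TCP orientation; "wrist_force": force on the tool from outside, world axes, zero at the start; "moment": the same for the moment, N m; "finger_gap": finger opening in mm.
Only numpy, scipy, OpenCV 4.12 (cv2) and the standard library are available. Lean on these libraries where they do the work, as an engineer would, in place of code of your own. Each camera call takes 0.05 s, during which the arm holds its last target. There are 200 camera calls.

### The job

Push the glass strip along the channel of the wooden jig, over the raised lip, so that it drops into the pocket beyond, and slide it on until its front end rests against the metal stop block. Push gently: the glass chips if it is pushed or pressed with more than about 20 N. Then turn the steel keeper fully across the strip to hold it in, and leave the pen, the tape roll and the spare strip where they lie.

Things in the scene. Friction and masses are not known exactly. Their poses are not given: they have to be found in the camera images.
- jig: fixed jig: plywood base 440 x 110 x 12 mm on the table; its upper face (the deck) is at z = 0.012 m. The strip is pushed along the jig's +x; +y is to the left of that. Origin at table level, midway across the channel, at the lip's inner (pocket side) face; the base runs from x = -235 to +205 mm
- jig_deck (a point): middle of the deck before the lip (jig x = -120 mm). Two aluminium rails, 18 mm wide, make a channel 63 mm wide (jig y = -31.5 to +31.5 mm). They stand 14 mm above the deck, but the +y rail only 6 mm from jig x = +32 mm on
- jig_lip (a point): top inner edge of the lip, mid-channel. The lip is two white pads 5 mm above the deck: ramp from jig x = -22 to -6 mm, flat to 0, then a square drop. One pad lies along each rail (|y| 20 to 31.5 mm); between them a slot 40 mm wide is open at deck level, so fingertips 2 mm above the deck can follow the strip's tail right into the pocket
- jig_pocket (a point): a point on the pocket floor (jig x = +80 mm), level with the deck. The pocket ends at the stop, a rigid aluminium block across the channel, 22 x 58 mm, 16 mm high, brass thumbscrew on top. Its face lies anywhere from jig x = +160 to +182 mm, different each time and not measured: feel (or look) for it
- strip: glass strip on the deck before the lip, 60 x 146 x 4 mm, 60 to 120 g; origin at the centre of its underside, y along its length. Tail 73 mm from it towards jig -x; 1.5 mm free each side, no grip there. Once its middle is past the lip it tips: the tail rises 10 mm, then drops behind the lip. Fingers on its tail can hold it from tipping or dropping, or jam it: ease off a moment. Chips above 20 N
- keeper (a joint): angle (rad) of the steel keeper, a flat turn-button on an upright pivot on the low rail: 0 = open, along jig +x on the rail; negative = swung outwards; 1.57 = shut, across the channel to -y over the strip; end stop 1.6. Grows clockwise seen from above. Light friction (1.5 N at the knob); stays where left; passes 2 to 3 mm above a strip in the pocket
- keeper_knob (a point): centre, half-way up, of the upright black round knob of the keeper: 14 mm diameter, 26 mm high (from 24 to 50 mm above the table), 40 mm from the pivot
- keeper_pivot (a point): the keeper's pivot axis, at the height of the knob's centre; fixed to the jig at x = 75, y = 41.5 mm
- spare_strip: bystander: another glass strip 60 x 146 x 4 mm flat on the table beside the jig; origin at the centre of its underside
- pen: bystander: marker pen 12 x 140 x 13 mm lying on the table beside the jig; origin under its middle
- tape: bystander: roll of masking tape, 77 mm diameter, 24 mm high, on the table beside the jig; origin under its centre
Mind the look-alikes: they are no part of the job. Leave any green or yellow look-alike of the strip alone.

How it is judged (in metres and radians):
On the way:
1. the strip lies flat in the pocket behind the lip with its front end against the stop block (within 2 mm), the keeper still open (horizontal distance between strip and stop below 0.075 m and z of strip in the frame of jig below 0.0135 m and angle between strip's own z axis and vertical below 0.02 rad and value of joint keeper below 0.6 rad), for 0.2 s.
At the end, for the whole second after the job is handed in: the strip lies flat and still on the pocket floor (within 1.5 mm), its front end within 2 mm of the stop block, and the keeper is across it (at least 1.35 rad) (horizontal distance between strip and stop below 0.075 m and z of strip in the frame of jig below 0.0135 m and angle between strip's own z axis and vertical below 0.02 rad and linear speed of strip below 0.01 m/s and value of joint keeper above 1.35 rad); the robot touches nothing.
It fails at once if the glass strip is pushed, pressed or driven against the stop with more than 20 N (contact force between the fingers and strip above 20 N or contact force between strip and stop above 20 N).
It fails at once if the pen, the tape roll or the spare strip is moved by more than 20 mm (distance of any of spare_strip, pen, tape from where it was at the start of the episode above 0.02 m).
It also fails if it takes over 62 s, if anything falls off the work surface, if the arm or the gripper's body presses on something with over 40 N, if the wrist force passes 120 N, or if a joint passes its speed limit or range.

## Working session

There is one attempt and no reset: what is moved stays moved. The work goes in short steps, Python scripts to look and compute and a tool call to move; the robot and the scene stay as the last step left them, time stands still between calls to the robot, and variables do not carry over. Pictures are saved under pics/ and viewed, on a budget of 10 in all, crops included, one or two more only if the job needs it, and the job is handed in when it is done.

Besides the shell and the picture viewer there is one more tool, called by a JSON object that holds its "op" and its "data". drive_tool: Moves the arm, as the interface text tells. Its arguments: {"type":"object","properties":{"motion":{"type":"array","items":{"type":"number"}},"jaw":{"type":"number"},"grip_force":{"type":"number"}},"required":["motion"]}

```bash
mkdir -p pics
python3 - <<'E'
from cell import *
import cv2
print(read_state(), grip_depth)
for n in ("scene","top"):
    print(n,camera_info(n)); cv2.imwrite(f"pics/{n}0.png",camera(n)[:,:,::-1])
E
```

```text
{'clock': 0.0, 'joints': array([ 1.23342014e+00,  3.00461945e-01,  1.52156023e+00,  1.39627443e-06,
        1.32069095e+00, -6.65788081e-02]), 'qd': array([-0.00044888,  0.00097196, -0.00136972, -0.00062187,  0.00158903,
        0.00072524]), 'effort': array([ 2.68222779e-03, -5.31811595e+01, -3.52730584e+01,  7.09373178e-02,
        2.44394486e-02, -8.52377752e-05]), 'eef_pos': array([147.0326262 , 529.72115816, 204.90016992]), 'eef_rot': array([-3.14047475e+00, -7.58940267e-05,  2.87079489e+00]), 'wrist_force': array([ 0.23721615, -0.56072498,  0.39800491]), 'moment': array([ 0.00279725,  0.02878674, -0.01319495]), 'finger_gap': 94.1568008903907} 18.8
scene {'fovy': 43.603375320949866, 'cx': 318.3836949905486, 'cy': 204.10184960831984, 'camera_from_world': array([[-4.84262556e-01,  8.74917523e-01,  3.01756192e-03,
         2.56409225e+02],
       [-6.93725017e-01, -3.86070454e-01,  6.08025663e-01,
         2.61800729e+02],
       [ 5.33137298e-01,  2.92350703e-01,  7.93911637e-01,
        -1.61349685e+03],
       [ 0.00000000e+00,  0.00000000e+00,  0.00000000e+00,
         1.00000000e+00]])}
top {'fovy': 48.360090117101336, 'cx': 318.4817643528548, 'cy': 203.79592689592087, 'camera_from_world': array([[ 2.04637352e-02, -9.99745285e-01,  9.51841290e-03,
        -7.04017462e+01],
       [ 9.94839811e-01,  2.13077487e-02,  9.91954100e-02,
        -4.32037895e+02],
       [-9.93729594e-02,  7.43938750e-03,  9.95022447e-01,
        -1.13221660e+03],
       [ 0.00000000e+00,  0.00000000e+00,  0.00000000e+00,
         1.00000000e+00]])}
```

View pics/scene0.png

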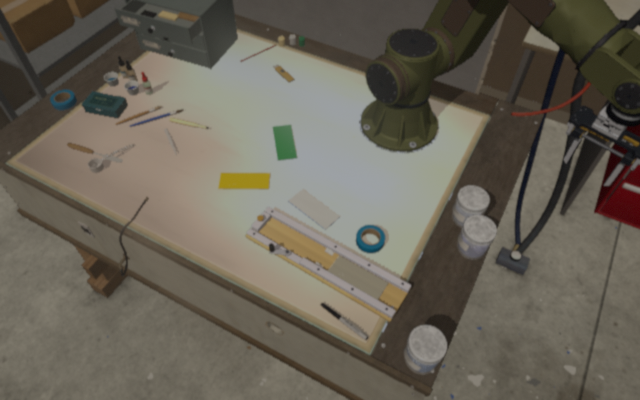

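View pics/top0.png

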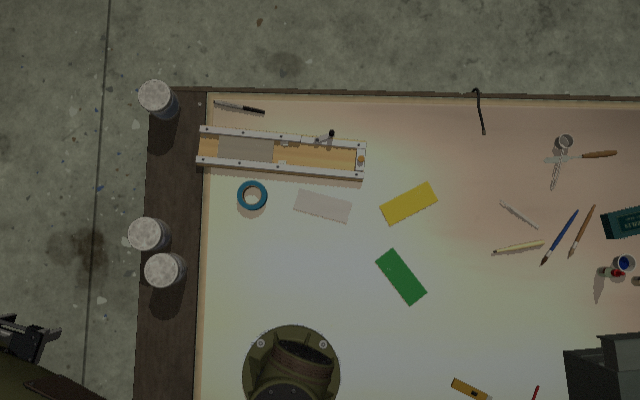

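Scene view: the jig has the grey glass strip at (365,275), stop end at (262,225), and black knob at (272,247). In the top view, the strip in the channel is at (245,149), the knob at (332,133), the stop at (360,160) and the spare at (323,205). Green (400,277) and yellow (408,203) are look-alikes. The strip in the jig's channel is the one meant. I'll enlarge that area to confirm.

Run:
```python
import cv2
a=cv2.imread("pics/top0.png")[85:215,185:385]
cv2.imwrite("pics/crop1.png",cv2.resize(a,None,fx=4,fy=4,interpolation=cv2.INTER_CUBIC))
```

```text
(no output)
```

View pics/crop1.png

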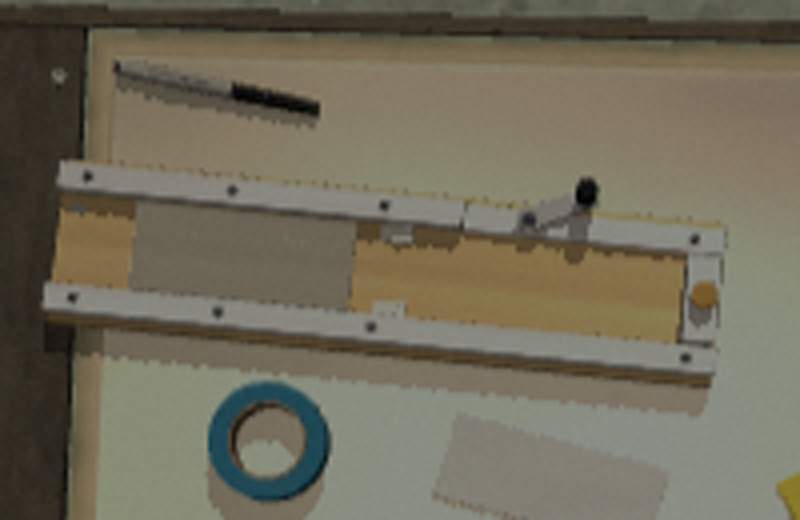

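The crop confirms it: the strip lies in the channel (crop 132–355 × 205–310), with the white lip pads at x≈370–410 and the knob at (586,190). The stop face is at about x=685, and the spare lies outside the jig. Next I turn these into metric positions.

```bash
cat > h.py <<'E'
import numpy as np
from cell import camera_info
I={n:camera_info(n) for n in("top","scene")}
def ray(n,u,v,z):
    i=I[n];f=200/np.tan(np.radians(i["fovy"]/2));T=np.array(i["camera_from_world"]);R=T[:3,:3];c=-R.T@T[:3,3]
    d=R.T@np.array([(u-i["cx"])/f,-(v-i["cy"])/f,-1]);return (c+d*(z-c[2])/d[2])[:2]
def crop(x,y,z): return ray("top",185+(x+.5)/4-.5,85+(y+.5)/4-.5,z)
E
python3 - <<'E'
from h import *
P={k:crop(*v) for k,v in dict(bi=(45,284,26),bo=(43,309,26),fi=(717,349,26),fo=(712,374,26),Bo=(62,160,26),Bi=(58,186,26),step_o=(465,202,26),step_i=(462,228,26),Fo=(724,228,18),Fi=(722,251,18),tail1=(135,203,16),tail0=(131,290,16),head1=(356,225,16),head0=(351,312,16),lip1=(411,240,17),lip0=(404,312,17),stopL=(688,252,28),stopR=(684,340,28),knobtop=(586,183,50),piv=(529,219,24)).items()}
L=lambda a,b:np.linalg.norm(P[a]-P[b])
print({k:v.round(1) for k,v in P.items()})
print("len",L('bi','fi'),L('bo','fo'),L('Bo','Fo'),"width",L('Bo','bo'),L('Fo','fo'),"chan",L('Bi','bi'),L('Fi','fi'))
ex=sum((P[b]-P[a])/L(a,b) for a,b in(('bi','fi'),('bo','fo'),('Bo','step_o'),('Bi','step_i')));ex/=np.linalg.norm(ex);ey=np.array([-ex[1],ex[0]])
print("ex",ex,np.arctan2(ex[1],ex[0]))
c=np.mean([P[k] for k in('bi','bo','Bo','Bi')],0); d=np.mean([P[k] for k in('fi','fo','Fo','Fi')],0)
o=(c+235*ex+d-205*ex)/2
print("origin",o)
for k in P: print(k,((P[k]-o)@ex).round(1),((P[k]-o)@ey).round(1))
E
```

```text
{'bi': array([552.1, 260.3]), 'bo': array([535.6, 260.8]), 'fi': array([ 519. , -177.7]), 'fo': array([ 502.5, -174.6]), 'Bo': array([634.9, 253.1]), 'Bi': array([617.4, 254.9]), 'step_o': array([612.8, -11.5]), 'step_i': array([595.4,  -9.9]), 'Fo': array([ 601.3, -182.4]), 'Fi': array([ 585.8, -181.2]), 'tail1': array([609.7, 206.4]), 'tail0': array([551.4, 206.6]), 'head1': array([598.3,  60.4]), 'head0': array([540. ,  61.9]), 'lip1': array([588.8,  23.8]), 'lip0': array([540.6,  27. ]), 'stopL': array([ 582.3, -157.9]), 'stopR': array([ 524.1, -156. ]), 'knobtop': array([620.9, -89.7]), 'piv': array([602.9, -53.6])}
len 439.269323522827 436.7042039575798 436.7974081253747 width 99.54376323262498 99.11537834601816 chan 65.50012436382872 66.91799558657463
ex [-0.0792405  -0.99685553] -1.650119985159036
origin [567.38846335  24.20287039]
bi -234.1 -33.9
bo -233.3 -50.4
fi 205.1 -32.2
fo 203.4 -48.9
Bo -233.6 49.1
Bi -234.0 31.6
step_o 32.0 48.1
step_i 31.8 30.7
Fo 203.2 50.2
Fi 203.3 34.7
tail1 -185.0 27.8
tail0 -180.5 -30.4
head1 -38.5 27.9
head0 -35.4 -30.3
lip1 -1.3 21.4
lip0 -0.7 -26.9
stopL 180.3 29.3
stopR 183.0 -28.9
knobtop 109.3 62.4
piv 74.8 41.6
```

{"op": "drive_tool", "data": {"motion": [0,0,-8,0.125,0,0,-8,0.125,0,0,-8,0.125,0,0,-8,0.125,0,0,-8,0.125,0,0,-8,0.125,0,0,-8,0.125,0,0,-8,0.125], "jaw": 1, "grip_force": 20}}

```text
clock: 0.77
eef_pos: [146.5, 528.2, 266.9]
eef_rot: [-3.135, 0.009, 1.867]
wrist_force: [-0.4, 0.8, 0.1]
finger_gap: 43.9
```

{"op": "drive_tool", "data": {"motion": [0,0,0,0.125,0,0,0,0.125,0,0,0,0.125,-17,30,0,0,-17,30,0,0,-17,30,0,0,-17,30,0,0,-17,30,0,0]}}

```text
clock: 1.43
eef_pos: [288.4, 429.2, 266.4]
eef_rot: [-3.137, 0.012, 1.487]
wrist_force: [-0.1, 1.2, 0.0]
finger_gap: 0.6
```

{"op": "drive_tool", "data": {"motion": [-17,30,0,0,-17,30,0,0,-17,30,0,0,-17,30,0,0,-17,30,0,0,-17,30,0,0,-17,30,0,0,-17,30,0,0]}}

```text
clock: 2.1
eef_pos: [525.4, 262.9, 265.0]
eef_rot: [-3.134, 0.014, 1.488]
wrist_force: [0.2, 0.0, 0.5]
finger_gap: 0.7
```

{"op": "drive_tool", "data": {"motion": [-8,20,0,0,-8,20,0,0,-8,20,0,0,0,0,35,0,0,0,35,0,0,0,35,0,0,0,35,0,0,0,0,0]}}

```text
clock: 2.77
eef_pos: [589.9, 222.8, 117.1]
eef_rot: [-3.133, 0.016, 1.478]
wrist_force: [-0.2, -0.5, -1.1]
finger_gap: 0.7
```

```bash
cat >> h.py <<'E'
from cell import read_state
O=np.array([567.4,24.2]);EX=np.array([-.0792,-.9969]);EY=np.array([.9969,-.0792])
def st():
    s=read_state();p=s["eef_pos"];print("clk",round(s["clock"],2),"jig",((p[:2]-O)@EX).round(1),((p[:2]-O)@EY).round(1),"z",p[2].round(1),"rot",s["eef_rot"].round(3),"Fjig",round(s["wrist_force"][:2]@EX,2),round(s["wrist_force"][:2]@EY,2),s["wrist_force"][2].round(2))
E
python3 -c "from h import *;st()"
```

```text
clk 2.77 jig -199.8 6.7 z 117.1 rot [-3.133  0.016  1.478] Fjig 0.53 -0.16 -1.07
```

{"op": "drive_tool", "data": {"motion": [5,-4,15,-0.013,5,-3,25,0,0,0,25,0,0,0,10,0,0,0,0,0,0,0,0,0]}}

```text
clock: 3.27
eef_pos: [585.2, 233.6, 46.6]
eef_rot: [-3.136, 0.014, 1.492]
wrist_force: [-0.1, -0.2, 0.4]
finger_gap: 0.4
```

```bash
python3 -c "
from h import *;st()
import cv2;from cell import camera
cv2.imwrite('pics/t1.png',cv2.resize(camera('top')[85:215,185:385,::-1],None,fx=4,fy=4,interpolation=2))"
```

```text
clk 3.27 jig -210.1 1.1 z 46.6 rot [-3.136  0.014  1.492] Fjig 0.24 -0.05 0.37
```

View pics/t1.png

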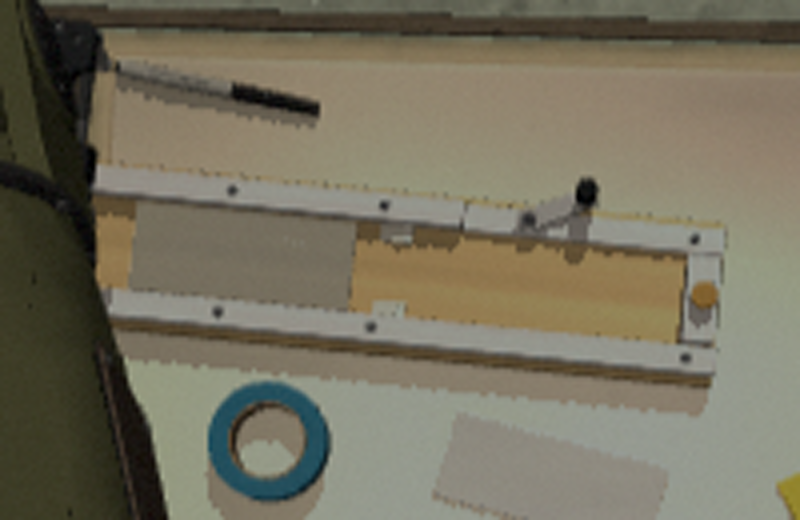

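The view from above shows the arm covering the rear of the channel; the strip's tail is still at about x=132, clear ahead of the fingers. I'll lower behind it.

{"op": "drive_tool", "data": {"motion": [0,-1,12,0,0,0,10,0,0,0,5,0,0,0,3,0,0,0,1,0,0,0,0,0]}}

```text
clock: 3.82
eef_pos: [586.4, 233.7, 17.6]
eef_rot: [3.141, 0.012, 1.492]
wrist_force: [0.5, -0.2, 0.3]
finger_gap: 0.3
```

```bash
python3 -c "
from h import *;st()"
```

```text
clk 3.82 jig -210.3 2.3 z 17.6 rot [3.141 0.012 1.492] Fjig 0.17 0.47 0.31
```

{"op": "drive_tool", "data": {"motion": [0,-2,2,0,0,0,1.5,0,-4,0,0,0,-4,0,0,0,-4,0,0,0,-4,0,0,0]}}

```text
clock: 4.32
eef_pos: [583.1, 217.1, 14.7]
eef_rot: [3.14, 0.011, 1.492]
wrist_force: [0.2, 1.6, -1.0]
finger_gap: 0.8
```

```bash
python3 -c "
from h import *;st()"
```

```text
clk 4.32 jig -193.5 0.3 z 14.7 rot [3.14  0.011 1.492] Fjig -1.65 0.03 -1.02
```

{"op": "drive_tool", "data": {"motion": [-4,0,0,0,-4,0,0,0,-4,0,0,0,-4,0,0,0,-4,0,0,0,-4,0,0,0]}}

```text
clock: 4.82
eef_pos: [581.2, 190.0, 15.4]
eef_rot: [3.139, 0.011, 1.491]
wrist_force: [-0.7, 0.3, -0.5]
finger_gap: 0.4
```

```bash
python3 -c "
from h import *;st()"
```

```text
clk 4.82 jig -166.4 0.6 z 15.4 rot [3.139 0.011 1.491] Fjig -0.2 -0.75 -0.48
```

{"op": "drive_tool", "data": {"motion": [-1,0,1.2,0,-3,0,0.4,0,-4,0,0,0,-4,0,0.2,0,-4,0,0,0,-4,0,0.2,0,-4,0,0,0,-4,0,0.2,0]}}

```text
clock: 5.48
eef_pos: [578.9, 159.3, 13.5]
eef_rot: [3.139, 0.01, 1.492]
wrist_force: [-0.0, 0.2, 0.8]
finger_gap: 0.4
```

```bash
python3 -c "
from h import *;st()
import cv2;from cell import camera
cv2.imwrite('pics/s1.png',cv2.resize(camera('scene')[190:330,230:430,::-1],None,fx=4,fy=4,interpolation=2))"
```

```text
clk 5.48 jig -135.6 0.7 z 13.5 rot [3.139 0.01  1.492] Fjig -0.21 -0.03 0.78
```

View pics/s1.png

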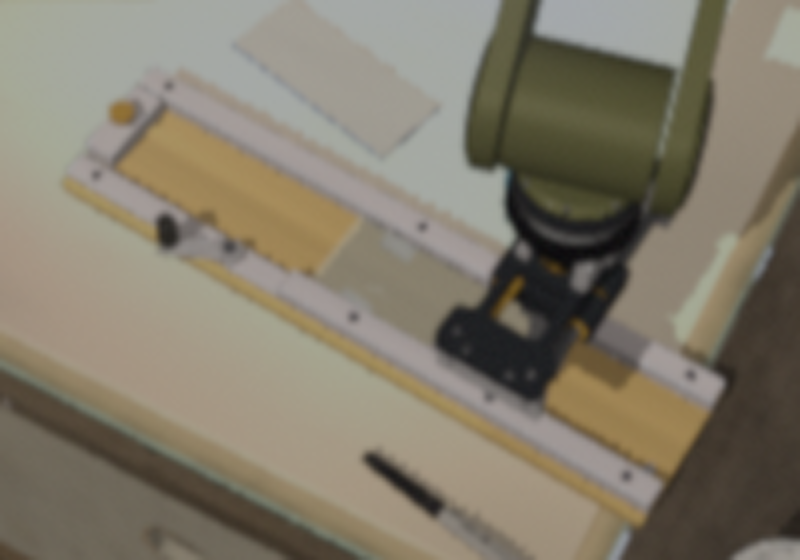

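The scene view shows the strip's front edge at crop (340,245), about 20 mm past the lip, with the gripper behind its tail and the pen and spare untouched.

{"op": "drive_tool", "data": {"motion": [-4,0,0,0,-4,0,0,0,-4,0,0.1,0,-4,0,0.1,0,-4,0,0.1,0,-4,0,0.1,0,-4,0,0.1,0,-4,0,0.1,0]}}

```text
clock: 6.2
eef_pos: [576.1, 123.7, 13.3]
eef_rot: [3.139, 0.01, 1.491]
wrist_force: [-0.1, 0.5, -0.3]
finger_gap: 0.6
```

```bash
python3 -c "
from h import *;st()"
```

```text
clk 6.2 jig -99.9 0.8 z 13.3 rot [3.139 0.01  1.491] Fjig -0.51 -0.14 -0.31
```

{"op": "drive_tool", "data": {"motion": [-4,0,0.1,0,-4,0,0.1,0,-4,0,0.1,0,-4,0,0.1,0,-3,0,0,0,-3,0,0,0]}}

```text
clock: 6.7
eef_pos: [574.1, 99.1, 13.1]
eef_rot: [3.139, 0.01, 1.491]
wrist_force: [-0.3, 0.7, 0.7]
finger_gap: 0.7
```

```bash
python3 -c "
from h import *;st()"
```

```text
clk 6.7 jig -75.2 0.7 z 13.1 rot [3.139 0.01  1.491] Fjig -0.63 -0.32 0.7
```

{"op": "drive_tool", "data": {"motion": [4,0,-0.8,0,0,0,0,0,0,0,0,0,-2,0,0,0,-3,0,0,0,-3,0,0,0,-3,0,0,0,-3,0,0,0]}}

```text
clock: 7.37
eef_pos: [573.0, 88.4, 13.9]
eef_rot: [3.139, 0.011, 1.492]
wrist_force: [-0.2, 0.2, 0.7]
finger_gap: 0.4
```

```bash
python3 -c "
from h import *;st()"
```

```text
clk 7.37 jig -64.5 0.5 z 13.9 rot [3.139 0.011 1.492] Fjig -0.19 -0.24 0.66
```

{"op": "drive_tool", "data": {"motion": [-3,0,0,0,-3,0,0,0,-3,0,0,0,-3,0,0,0,-3,0,0,0,-3,0,0,0,-3,0,0,0,-3,0,0,0]}}

```text
clock: 8.03
eef_pos: [570.8, 61.4, 14.1]
eef_rot: [3.139, 0.011, 1.491]
wrist_force: [0.4, 0.4, 0.0]
finger_gap: 0.7
```

```bash
python3 -c "
from h import *;st()
import cv2;from cell import camera
cv2.imwrite('pics/s2.png',cv2.resize(camera('scene')[190:330,230:430,::-1],None,fx=4,fy=4,interpolation=2))"
```

```text
clk 8.03 jig -37.4 0.5 z 14.1 rot [3.139 0.011 1.491] Fjig -0.39 0.41 0.05
```

View pics/s2.png

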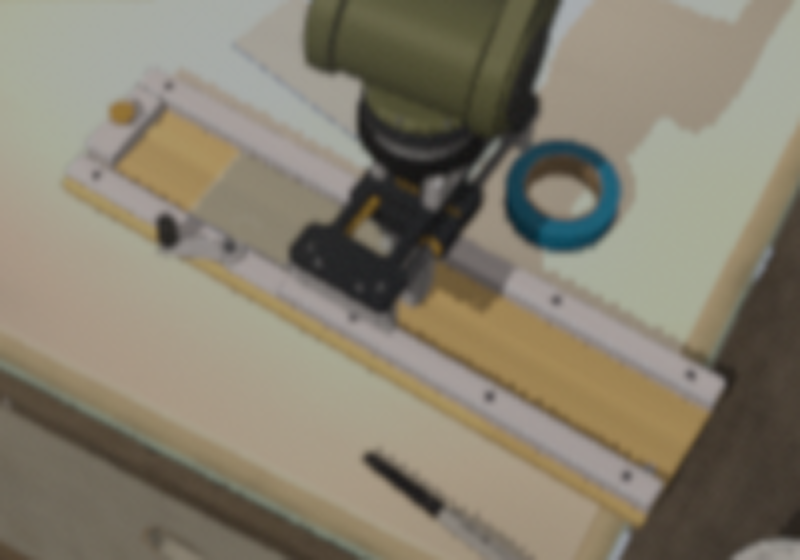

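The strip's front is now at crop (215,185), about jig x=+115, lying straight in the channel with the fingers still behind it. Carrying on.

{"op": "drive_tool", "data": {"motion": [-4,0,0,0,-4,0,0,0,-4,0,0,0,-4,0,0,0,-4,0,0,0,-4,0,0,0,-4,0,0,0,-4,0,0,0]}}

```text
clock: 8.75
eef_pos: [568.0, 26.1, 14.5]
eef_rot: [3.139, 0.011, 1.491]
wrist_force: [-0.5, 0.6, 0.0]
finger_gap: 0.5
```

```bash
python3 -c "
from h import *;st()"
```

```text
clk 8.75 jig -1.9 0.4 z 14.5 rot [3.139 0.011 1.491] Fjig -0.56 -0.54 0.05
```

{"op": "drive_tool", "data": {"motion": [-3,0,0,0,-3,0,0,0,4,0,0,0,0,0,0,0,0,0,0,0,-3,0,0,0,-3,0,0,0,-2,0,0,0]}}

```text
clock: 9.42
eef_pos: [567.2, 15.1, 14.7]
eef_rot: [3.139, 0.011, 1.492]
wrist_force: [0.5, 0.5, -0.3]
finger_gap: 0.6
```

```bash
python3 -c "
from h import *;st()"
```

```text
clk 9.42 jig 9.1 0.5 z 14.7 rot [3.139 0.011 1.492] Fjig -0.57 0.42 -0.3
```

{"op": "drive_tool", "data": {"motion": [-2,0,0.7,0,-2,0,0,0,-2,0,0,0,-1,0,0,0,-1,0,0,0,-1,0,0,0]}}

```text
clock: 9.92
eef_pos: [566.4, 4.7, 14.1]
eef_rot: [3.139, 0.011, 1.491]
wrist_force: [-0.1, 0.5, -0.1]
finger_gap: 0.5
```

```bash
python3 -c "
from h import *;st()
import cv2;from cell import camera
cv2.imwrite('pics/s3.png',cv2.resize(camera('scene')[190:330,230:430,::-1],None,fx=4,fy=4,interpolation=2))"
```

```text
clk 9.92 jig 19.5 0.5 z 14.1 rot [3.139 0.011 1.491] Fjig -0.48 -0.16 -0.08
```

View pics/s3.png

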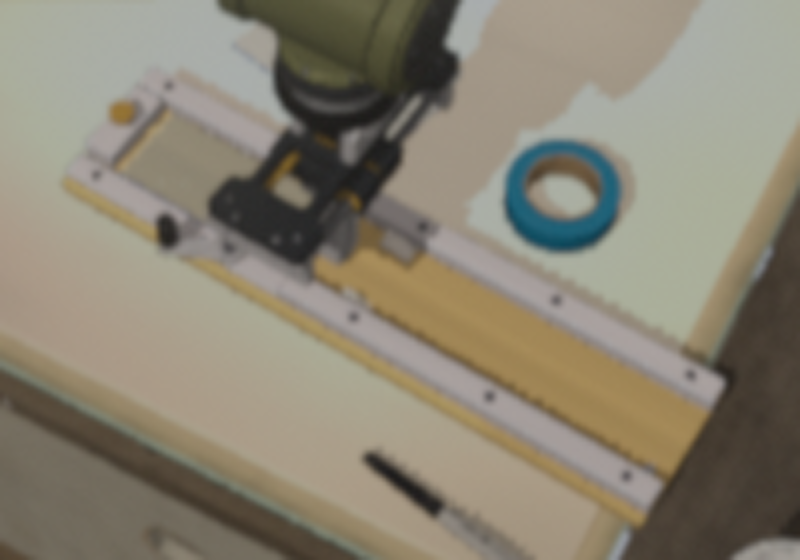

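A thin wooden gap of only a few mm is left between the strip's front and the stop face (crop ~(140,140)). I'll creep forward now.

{"op": "drive_tool", "data": {"motion": [-1,0,0,0,-1,0,0,0,-1,0,0,0]}}

```text
clock: 10.22
eef_pos: [566.1, 1.5, 14.1]
eef_rot: [3.139, 0.011, 1.491]
wrist_force: [0.2, 0.9, -0.0]
finger_gap: 0.4
```

{"op": "drive_tool", "data": {"motion": [-1,0,0,0,-1,0,0,0]}}

```text
clock: 10.38
eef_pos: [565.9, -0.7, 14.1]
eef_rot: [3.139, 0.011, 1.491]
wrist_force: [-0.7, 2.4, -0.4]
finger_gap: 0.6
```

{"op": "drive_tool", "data": {"motion": [-1,0,0,0,-1,0,0,0]}}

```text
clock: 10.55
eef_pos: [565.7, -1.4, 14.1]
eef_rot: [3.139, 0.008, 1.491]
wrist_force: [0.6, 10.8, 0.5]
finger_gap: 0.8
```

```bash
python3 -c "
from h import *;st()"
```

```text
clk 10.55 jig 25.6 0.3 z 14.1 rot [3.139 0.008 1.491] Fjig -10.85 -0.24 0.49
```

The force rises to 10.8 N with the tail at about jig x=33.6, which puts the front at 179.6. That matches the stop face seen at 178–182. Backing off and lifting.

{"op": "drive_tool", "data": {"motion": [2,0,0,0,3,0,0,0,3,0,0,0,0,0,-20,0,0,0,-25,0,0,0,-25,0,0,0,-15,0,0,0,0,0]}}

```text
clock: 11.22
eef_pos: [565.3, 8.5, 101.0]
eef_rot: [-3.14, 0.009, 1.492]
wrist_force: [0.2, -1.2, 0.2]
finger_gap: 0.4
```

{"op": "drive_tool", "data": {"motion": [0,20,0,0,-10,20,0,0,-20,20,0,0,-20,20,0,0,-20,15,0,0,-20,8,0,0,0,0,0,0,0,0,0,0]}}

```text
clock: 11.88
eef_pos: [663.5, -91.9, 94.2]
eef_rot: [-3.136, 0.01, 1.494]
wrist_force: [0.6, 0.6, -0.4]
finger_gap: 0.3
```

```bash
python3 -c "
from h import *;st()
import cv2;from cell import camera
a=cv2.resize(camera('top')[110:190,270:390,::-1],None,fx=5,fy=5,interpolation=2)
b=cv2.resize(camera('scene')[200:300,230:350,::-1],None,fx=5,fy=5,interpolation=2)[:,:]
c=cv2.resize(cv2.vconcat([a,b]),None,fx=.66,fy=.66);print(c.shape)
cv2.imwrite('pics/s4.png',c)"
```

```text
clk 11.88 jig 108.1 104.9 z 94.2 rot [-3.136  0.01   1.494] Fjig -0.65 0.6 -0.39
(594, 396, 3)
```

View pics/s4.png

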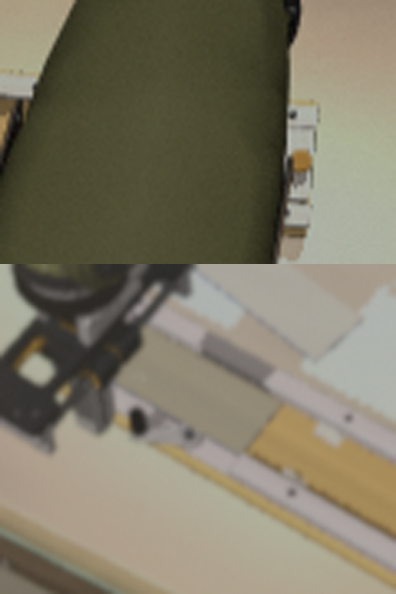

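Lower half: the strip lies flat in the pocket, its tail edge (about (270,430)) well past the lip pads, and the open keeper is next to the fingers. Upper half: the arm hides the rest. Now the fingers go down outside the knob.

{"op": "drive_tool", "data": {"motion": [0,0,20,0,0,0,20,0,0,0,15,0,0,0,5,0,0,0,0,0]}}

```text
clock: 12.4
eef_pos: [662.2, -86.6, 33.4]
eef_rot: [-3.138, 0.01, 1.5]
wrist_force: [0.4, 0.4, 0.9]
finger_gap: 0.7
```

```bash
python3 -c "
from h import *;st()
# pusher path in jig coords
for a in np.r_[-.545:1.6:.2]:
    k=np.array([75,41.5])+40*np.array([np.cos(a),-np.sin(a)]);n=np.array([np.sin(a),np.cos(a)])
    print(a.round(2),k.round(1),n.round(2))"
```

```text
clk 12.4 jig 102.9 103.3 z 33.4 rot [-3.138  0.01   1.5  ] Fjig -0.43 0.33 0.91
-0.55 [109.2  62.2] [-0.52  0.86]
-0.34 [112.6  55. ] [-0.34  0.94]
-0.15 [114.6  47.3] [-0.14  0.99]
0.06 [114.9  39.3] [0.05 1.  ]
0.26 [113.7  31.4] [0.25 0.97]
0.45 [110.9  23.9] [0.44 0.9 ]
0.66 [106.7  17.1] [0.61 0.79]
0.86 [101.2  11.3] [0.75 0.66]
1.06 [94.7  6.7] [0.87 0.49]
1.25 [87.4  3.5] [0.95 0.31]
1.46 [79.6  1.8] [0.99 0.12]
```

{"op": "drive_tool", "data": {"motion": [-4,-6,0,0,-4,-6,0,0,-1,-6,0,0,0,-4,0,0,0,-5,0,0,0,-5,0,0,0,-5,0,0,0,-5,0,0]}}

```text
clock: 13.07
eef_pos: [618.1, -93.2, 39.0]
eef_rot: [3.136, 0.012, 1.501]
wrist_force: [1.5, -1.2, -0.1]
finger_gap: 0.6
```

```bash
python3 -c "
from h import *;st()"
```

```text
clk 13.07 jig 113.0 59.9 z 39.0 rot [3.136 0.012 1.501] Fjig 1.05 1.57 -0.11
```

{"op": "drive_tool", "data": {"motion": [0,-5,0,0,0,-5,0,0,0,-5,0,0,0,-5,0,0]}}

```text
clock: 13.4
eef_pos: [596.5, -90.8, 39.3]
eef_rot: [3.134, 0.011, 1.5]
wrist_force: [4.9, 3.3, 1.1]
finger_gap: 0.6
```

```bash
python3 -c "
from h import *;st()"
```

```text
clk 13.4 jig 112.4 38.1 z 39.3 rot [3.134 0.011 1.5  ] Fjig -3.7 4.61 1.12
```

{"op": "drive_tool", "data": {"motion": [-1,-4,1,0,-1,-4,1,0,1,-3,1,0,3,-3,1,0]}}

```text
clock: 13.73
eef_pos: [581.7, -87.3, 36.1]
eef_rot: [3.132, 0.01, 1.501]
wrist_force: [1.9, -1.5, 1.2]
finger_gap: 0.5
```

```bash
python3 -c "
from h import *;st()"
```

```text
clk 13.73 jig 110.0 23.1 z 36.1 rot [3.132 0.01  1.501] Fjig 1.39 2.03 1.16
```

{"op": "drive_tool", "data": {"motion": [4,-4,0,0,4,-4,0,0,4,-4,0,0,4,-2,0,0]}}

```text
clock: 14.07
eef_pos: [566.3, -69.1, 34.9]
eef_rot: [3.134, 0.011, 1.5]
wrist_force: [1.2, -2.4, 0.1]
finger_gap: 0.4
```

```bash
python3 -c "
from h import *;st()"
```

```text
clk 14.07 jig 93.1 6.3 z 34.9 rot [3.134 0.011 1.5  ] Fjig 2.29 1.35 0.06
```

{"op": "drive_tool", "data": {"motion": [1.5,-1,0,0,1.5,0,0,0,1,0,0,0,1,0,0,0]}}

```text
clock: 14.4
eef_pos: [564.8, -64.8, 34.9]
eef_rot: [3.135, 0.015, 1.502]
wrist_force: [-0.2, -12.3, -0.4]
finger_gap: 0.6
```

```bash
python3 -c "
from h import *;st()"
```

```text
clk 14.4 jig 88.9 4.5 z 34.9 rot [3.135 0.015 1.502] Fjig 12.31 0.81 -0.36
```

End stop reached (12 N at the predicted x of about 88.9). Backing off, lifting and clearing the view.

{"op": "drive_tool", "data": {"motion": [-3,0,0,0,-5,0,0,0,0,0,-25,0,0,0,-35,0,0,0,-35,0,0,0,-35,0,35,0,-10,0,35,0,0,0]}}

```text
clock: 15.07
eef_pos: [566.6, -4.0, 178.1]
eef_rot: [-3.14, 0.012, 1.495]
wrist_force: [1.3, 0.0, -0.2]
finger_gap: 1.1
```

{"op": "drive_tool", "data": {"motion": [35,0,0,0,35,0,0,0,35,0,0,0,35,0,0,0,35,0,0,0,35,0,0,0,35,0,0,0,0,0,0,0]}}

```text
clock: 15.73
eef_pos: [584.0, 256.3, 177.4]
eef_rot: [-3.14, 0.008, 1.496]
wrist_force: [-0.2, -0.2, 0.2]
finger_gap: 0.4
```

```bash
python3 -c "
from h import *;st()
import cv2;from cell import camera
cv2.imwrite('pics/end_t.png',cv2.resize(camera('top')[85:215,185:385,::-1],None,fx=4,fy=4,interpolation=2))"
```

```text
clk 15.73 jig -232.7 -1.9 z 177.4 rot [-3.14   0.008  1.496] Fjig 0.18 -0.18 0.19
```

View pics/end_t.png

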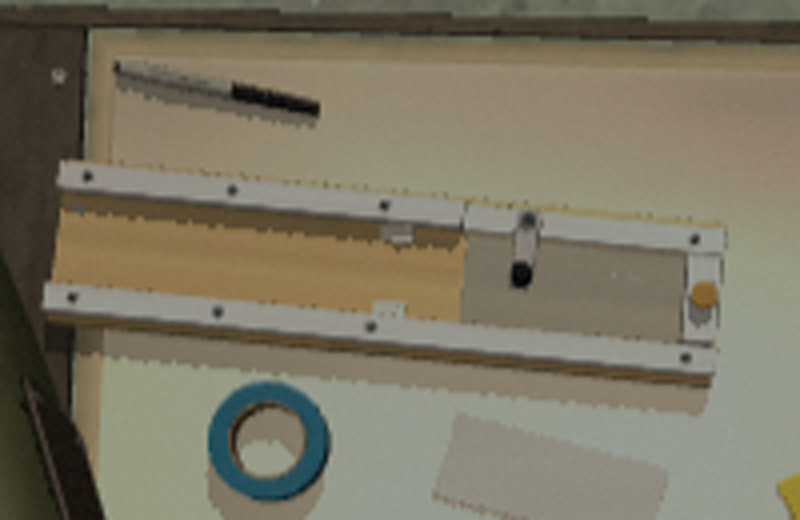

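Strip in the pocket (crop 464–684) up to the stop at 685, keeper straight across (knob at (521,270)), bystanders unmoved. A numeric check, then I hand in.

Run:
```python
from h import *
J=lambda p:np.array([(p-O)@EX,(p-O)@EY]).round(1)
print("tail",J(crop(465,240,16)),J(crop(462,318,16)))
k=J(crop(521,268,50));print("knob",k,"angle",np.arctan2(41.5-k[1],k[0]-75))
```

```text
tail [34.1 25.2] [ 37.5 -26.9]
knob [73.4  2.9] angle 1.6122233886554422
```

```bash
python3 -c "
from cell import *
print(sign_off())"
```

```text
the job is handed in; nothing more can be done
None
```

I pushed the strip over the lip into the pocket and slid it up to the stop, then turned the keeper across it and cleared the arm. I handed the job in at about 16 s. No verdict was reported.

- **Strip:** I stopped pushing when the wrist force read about 11 N, with the tail at jig x = 33.6 mm. That puts the front end at about 179.6 mm, and the camera showed the stop face at 178–182 mm. The final picture puts the tail at 34–37.5 mm. It read about 2.5 mm too high before the push as well, so the strip has not slid back as far as I can tell. Wrist force was only read at the end of each move, so I can't rule out a brief higher peak.
- **Flatness:** I judged it by eye from one picture and did not measure it. The tail is well clear of the lip.
- **Keeper:** I pushed it to its end stop, where the wrist force read about 12 N. The camera gives about 1.6 rad.
- **Pen, tape roll and spare strip:** they look unmoved in the last picture. I did not measure them.

I viewed nine pictures.

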